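Set a drawer fixing with ratchet pliers, then release them

TASK

Use the bench pliers to press the white fixing fully home in the oak drawer front: close the free handle until the fixing sits firmly against the wood and the ratchet has caught, without crushing the fixing, then take your hand off so that the ratchet alone keeps the pliers shut. Then press the free handle gently sideways, that is down towards the bench, just far enough to free the ratchet teeth without bending the handle, and let the pliers open all the way. Leave them fully open with the fixing still home, touch the fixing only with the pliers, and leave the other things on the bench where they are.

Things in the scene. Friction and masses are not known exactly. Their poses are not given: they have to be found in the camera images.
- pliers: Ratchet pliers: a scissor-like steel tool, its grey foot plate (150 x 100 x 12 mm) bolted flat to the bench. Origin on the bench under the pivot. x points from the pivot to the jaws, -x to the two handles, z up. The handles move in a level plane. The fixed handle is on the -y side, the free handle on the +y side; the free one closes towards -y.
- fixed_grip (a point): Middle of the black grip (14 mm wide) of the fixed handle, 46 mm above the bench, at x -145, y -32 mm from the pivot; held by a post nearer its end. It does not move.
- pivot (a point): On the upright pivot axis of the pliers, 46 mm above the bench; axes as the pliers'.
- rack (a point): Ratchet: a toothed bar on the fixed handle with the free handle's pawl beneath it, crossing between the handles 79 to 91 mm behind the pivot, 55 mm high. No room for fingers there. Pressing the free handle down takes the pawl out of the teeth.
- grip (a point): Middle of the free handle's straight black grip: a level bar 12 mm wide, 14 mm high (40 to 54 mm above the bench), running 80 to 185 mm behind the pivot. Point 47 mm up, at x -145, y +55 mm from the pivot when open. The bar runs 0.225 rad off the x axis (outer end towards +y). Its axes equal the pliers' when open and turn with the handle. 75 mm clear to the fixed handle (35 when shut).
- lever (a joint): Closing angle of the free handle (rad): 0 open, at most 0.30. A spring opens it (2 to 4 N at the grip). Hand off, the ratchet holds it at 0.100, 0.147, 0.194 or 0.241, the last passed; each tooth adds about 2 N, then drops. The fixing comes home at 0.13 to 0.26 (it varies). Up to 11 N at the grip before that, then a steep climb: 14 to 17 N is firmly home, 24 N crushes the fixing (50 N on it).
- handle (a joint): Sideways (downward) bend of the free handle (rad), 0 at rest, springy: 0.01 is 1.5 mm at the grip. From 0.038 (6 mm down, 5 to 8 N at the grip) the teeth are clear; then keep it down while the spring or the hand opens the handle past 0.09 closing angle, or it catches on the next tooth. Beyond 0.085 (13 mm down, about 10 N) the handle is bent for good.
- plug: White fixing: round head 14 mm across, 3 mm thick, on a dowel started in a hole in the upright face of the drawer front. Origin on the underside of the head, 46 mm above the bench; its y axis points into the wood. The free jaw presses it with a steel pad on an adjusting screw, set anew each time (up to 7 mm). It slides in against 9 N of friction and stays put; it starts 3 to 6 mm off the wood.
- seat (a point): Mouth of the fixing's hole on the face of the drawer front, an oak board 180 mm long, 16 mm thick, top edge 86 mm above the bench, standing fixed in black holders between the jaws, along the pliers' x axis. y points into the wood. The fixing is home when its origin reaches this point.
- screwdriver: Bystander: a screwdriver lying on the bench.
- tape: Bystander: a black roll of tape, 84 mm across, 25 mm high, lying flat.
- carton: Bystander: an open cardboard carton of spare fixings, 160 x 120 x 50 mm.
- cover: Bystander: a white plastic cover cap, 100 x 45 x 14 mm, lying flat.
Things that resemble listed ones, but are neither listed nor needed, are in the scene too. What is shaped like the part that bears plug but purple or red is not meant.

How it is judged:
By the outcome, as a careful person would: the job done as asked, in the order asked, and still so for the second after the job is handed in, with the robot touching nothing.
It also fails if it takes over 64 s, if anything falls off the work surface, if the arm or the gripper's body presses on something with over 40 N, if the wrist force passes 120 N, or if a joint passes its speed limit or range.

ROBOT

A 6-joint arm with a two-finger parallel gripper is mounted at the origin on the work surface. World frame = base frame: x ahead of the robot, y to its left, z up, the work surface at z = 0. Lengths are in m, angles in rad, forces in N, time in s.
With the tool pointing down it reaches from about 0.275 to 0.825 m from the base axis. Payload 5.2 kg.
Tool frame: the origin (TCP) lies at the very end of the fingers, on their centre line; the grasp point (between the pads) lies 19 mm behind it (arm.pinch_z is the distance from the TCP to the grasp point, in m); z points along the fingers, y is the line along which they close (so a half turn about z gives the same grasp; the last joint's range is limited). The gripper opens to 93 mm and grips with 3 to 60 N. Pads are 15 mm wide; open, the fingers measure 128 mm over their backs; the gripper's body (75 mm by 188 mm) begins 65 mm behind the grasp point.
Start: joints at [0.964, 0.259, 1.535, -0, 1.348, -0.203], TCP at [0.216, 0.506, 0.219] pointing down, gripper open.
Joint ranges: [-3.14, 3.14], [-0.91, 2.08], [0.19, 2.58], [-1.22, 4.36], [0.22, 2.71], [-3.12, 3.12]. Speed limits (rad/s): [2.57, 2.57, 3.14, 3.14, 3.14, 3.14].

INTERFACE

Orientations are given as [roll, pitch, yaw] about the fixed x, y, z axes, in that order (R = Rz(yaw) Ry(pitch) Rx(roll)).
In Python, from cell import get_state, eyes, ticket, arm gives the robot as it stands.
- The arm moves only by the tool jog_arm, never from a script. Its argument "series" is text: rows parted by semicolons, each of 6 numbers parted by spaces: the shift along the world's x, y, z in m, then the turn, a rotation vector about the world's x, y, z in rad. In form: dx dy dz rx ry rz; .... A call has 1 to 20 rows; each row is the pose to reach, as a shift and turn from the pose commanded when the call began; what a row does not reach only later rows make up. A row lasts 1/8 s, in which the tool goes at most 62.5 mm and 10.7 degrees, less where a joint would pass 70% of its speed; a pose out of reach is approached as far as the arm can. A call with a gripper value outside its range is refused whole. "grip" is the closure, from -1 (fully open) to 1 (shut), so that 0 is half open, set as the call begins (left out, the last holds). The fingers move at their own pace and stop on an object; "squeeze" is the grip in N (left out, the last holds). Time passes only in rows, so rows that repeat a pose let the fingers close. It gives the time, the measured TCP pose, the force and the opening at its end, in the units of the state.
- get_state(): the state, without advancing time (a new reading comes with each control period).
- eyes.read_camera(name): name is "scene" or "top"; returns a dict with "image" (400x640x3 uint8, red, green, blue), "z_map" (400x640 float32, m along the optical axis (not along the pixel's ray), 0 where there is no reading), "K" (3x3 intrinsics, pixels), "world_from_camera" (4x4, takes a point from camera to world coordinates). Camera axes: x right, y up, looking along -z (the intrinsics and any distortion apply to the point x, -y, -z); pixel columns grow to the right and rows downward; lengths in m; the calibration is good to about 2 mm. A picture is of the moment at which its call begins.
- ticket.close_job(): hands the job in, once; it reports no verdict.
The state is a dict: "time": time; "joint_positions": joint angles; "joint_velocities": joint speeds; "joint_torque": joint torques, N m; "eef_pos": TCP position; "tcp_rot": TCP orientation; "wrist_force": force on the tool from outside, world axes, zero at the start; "wrist_torque": the same for the moment, N m; "grip_width": finger opening in m.
Only numpy, scipy, OpenCV 4.12 (cv2) and the standard library are available. Lean on these libraries where they do the work, as an engineer would, in place of code of your own. Each camera call takes 0.05 s, during which the arm holds its last target. There are 200 camera calls.

## Working session

There is one attempt and no reset: what is moved stays moved. The work goes in short steps, Python scripts to look and compute and a tool call to move; the robot and the scene stay as the last step left them, time stands still between calls to the robot, and variables do not carry over. Pictures are saved under pics/ and viewed, on a budget of 10 in all, crops included, one or two more only if the job needs it, and the job is handed in when it is done.

Besides the shell and the picture viewer there is one more tool, called after "Emit:" as name(argument=value, ...) on one line, values as JSON. jog_arm: Moves the arm, as the interface text tells. Its arguments: {"type":"object","properties":{"series":{"type":"string"},"grip":{"type":"number"},"squeeze":{"type":"number"}},"required":["series"]}

```bash
mkdir -p pics; ls
cat > h.py <<'E'
import numpy as np, cv2
from cell import get_state, eyes, ticket, arm
def snap(n):
    d=eyes.read_camera(n); np.savez(f'{n}.npz',**d); return d
def load(n): return dict(np.load(f'{n}.npz'))
def pts(d):
    z=d['z_map']; K=d['K']; v,u=np.mgrid[:z.shape[0],:z.shape[1]]
    p=np.stack([(u-K[0,2])*z/K[0,0],-(v-K[1,2])*z/K[1,1],-z],-1)
    T=d['world_from_camera']; return p@T[:3,:3].T+T[:3,3]
def ray(d,u,v,h):
    K=d['K'];T=d['world_from_camera']
    r=T[:3,:3]@np.array([(u-K[0,2])/K[0,0],-(v-K[1,2])/K[1,1],-1]); o=T[:3,3]
    return o+r*(h-o[2])/r[2]
E
python3 - <<'E'
from h import *
for n in('scene','top'):
    d=snap(n); cv2.imwrite(f'pics/{n}0.png',cv2.cvtColor(d['image'],cv2.COLOR_RGB2BGR)); print(n,d['K'],d['world_from_camera'],(d['z_map']>0).mean(),d.keys())
print(get_state())
E
```

```text
pics
scene [[422.54089656   0.         315.69284567]
 [  0.         422.54089656 197.61148947]
 [  0.           0.           1.        ]] [[-0.53397125 -0.6981178   0.47697614  1.15492258]
 [ 0.84549675 -0.44299267  0.29814886  0.26429622]
 [ 0.0031539   0.56248469  0.82680168  1.07402518]
 [ 0.          0.          0.          1.        ]] 0.996109375 dict_keys(['image', 'z_map', 'K', 'world_from_camera'])
top [[520.36156948   0.         329.13516375]
 [  0.         520.36156948 198.74620169]
 [  0.           0.           1.        ]] [[-1.13310676e-03  9.98616877e-01 -5.25647152e-02  5.15984345e-01]
 [-9.99892909e-01 -1.89837498e-03 -1.45109486e-02 -1.12138968e-01]
 [-1.45906657e-02  5.25426435e-02  9.98512085e-01  1.32333428e+00]
 [ 0.00000000e+00  0.00000000e+00  0.00000000e+00  1.00000000e+00]] 0.9960546875 dict_keys(['image', 'z_map', 'K', 'world_from_camera'])
{'time': 0.1, 'joint_positions': array([ 9.64226211e-01,  2.59264538e-01,  1.53592320e+00, -5.45713756e-06,
        1.34799467e+00, -2.02781186e-01]), 'joint_velocities': array([ 0.00105782, -0.00260442, -0.00273073,  0.00257304,  0.00034986,
       -0.00090761]), 'joint_torque': array([ 2.96192055e-03, -4.38210690e+01, -2.84643888e+01,  7.25176279e-02,
        3.61447642e-02, -8.91318950e-05]), 'eef_pos': array([0.21579724, 0.50538968, 0.21792408]), 'tcp_rot': array([-3.14003440e+00, -3.14955455e-04,  2.73780469e+00]), 'wrist_force': array([ 0.07006366, -0.31696756, -0.02490703]), 'wrist_torque': array([-0.03662758,  0.07202063, -0.03315564]), 'grip_width': 0.09318390667926979}
```

View pics/top0.png

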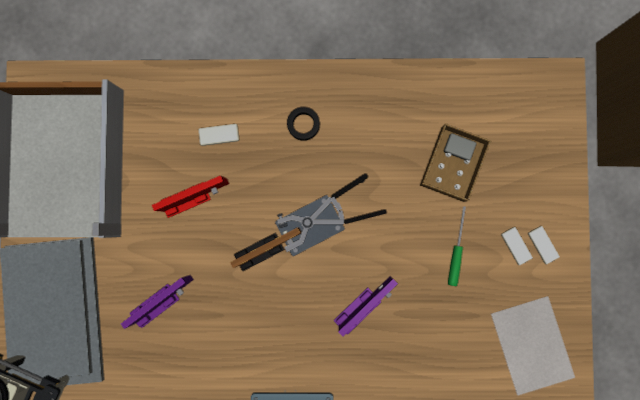

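View pics/scene0.png

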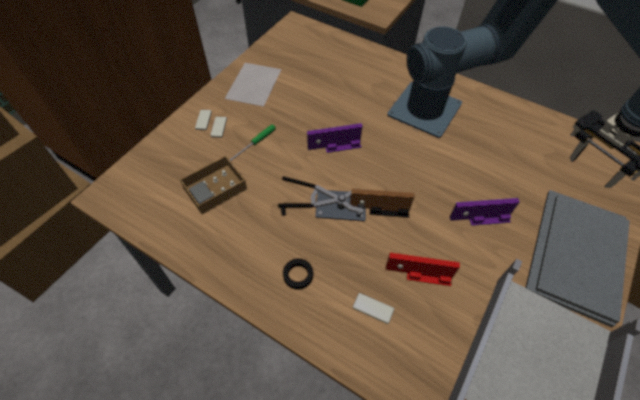

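Run:
```python
from h import *
d=load('top'); im=d['image']; P=pts(d)
hsv=cv2.cvtColor(im,cv2.COLOR_RGB2HSV)
roi=np.zeros(im.shape[:2],bool); roi[160:280,220:400]=1
dark=roi&(hsv[...,2]<50)&(P[...,2]>0.03)
n,l,s,c=cv2.connectedComponentsWithStats(dark.astype(np.uint8))
for i in range(1,n):
    if s[i,4]<30: continue
    v,u=np.where(l==i); q=P[l==i]; zt=np.percentile(q[:,2],[10,50,90])
    w=np.array([ray(d,a,b,0.054) for a,b in zip(u,v)])
    m=w.mean(0); _,_,V=np.linalg.svd(w-m); t=(w-m)@V[0]; 
    print(s[i],zt,'mean',m,'dir',V[0],'ext',t.min(),t.max(),'wid',((w-m)@V[1]).std()*3.46)
# oak board top
H=P[...,2]; b=roi&(np.abs(H-0.086)<0.005)
q=P[b];m=q.mean(0);_,_,V=np.linalg.svd(q[:,:2]-m[:2]);t=(q-m)[:,:2]@V[0];print('board',m,V[0],t.min(),t.max(),b.sum())
# whole tool
crop=cv2.cvtColor(im[150:290,210:410],cv2.COLOR_RGB2BGR); a=cv2.resize(crop,(800,560),interpolation=cv2.INTER_CUBIC)
cv2.imwrite('pics/crop1.png',a)
for u,v in((307,222),):print(P[v,u],ray(d,u,v,.055),ray(d,u,v,.06))
```

```text
[332 174  35  24 196] [0.04928719 0.05258655 0.05610517] mean [ 0.61449498 -0.14415246  0.054     ] dir [-5.41146510e-01  8.40928329e-01  2.50896279e-17] ext -0.04904397399404878 0.050059191017657344 wid 0.012109126207219033
[344 210  42  14 163] [0.05057229 0.05373378 0.0570837 ] mean [ 0.54007025 -0.18011596  0.054     ] dir [-2.48806960e-01  9.68553094e-01 -1.58197507e-28] ext -0.05184233745990707 0.05218824946832849 wid 0.009175510959163824
board [0.47060173 0.06036035 0.08630625] [ 0.23448553 -0.97211961] -0.08765075979123642 0.28022776096549984 515
[ 0.52606636 -0.04002412  0.06072212] [ 0.52611205 -0.0396973   0.055     ] [ 0.52607212 -0.03998288  0.06      ]
```

View pics/crop1.png

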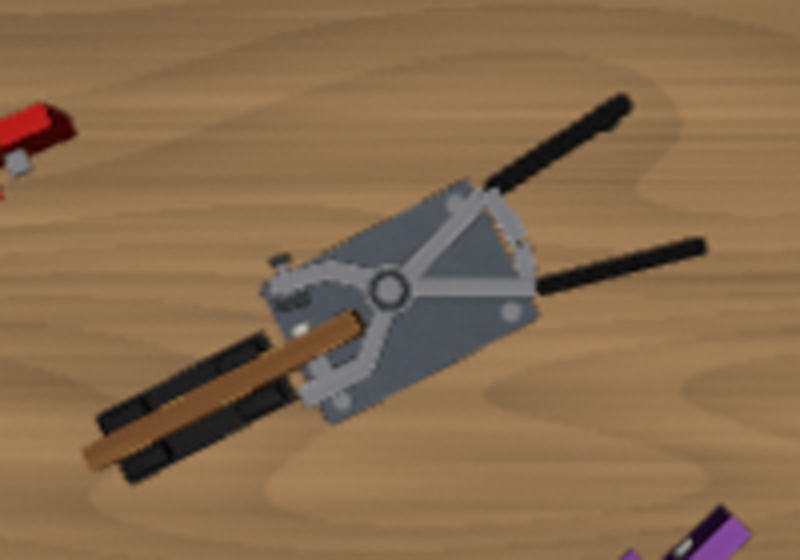

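Emit:
jog_arm(series="0.164 -0.35 -0.03 0 0 -0.458; 0.164 -0.35 -0.03 0 0 -0.458; 0.164 -0.35 -0.03 0 0 -0.458; 0.164 -0.35 -0.03 0 0 -0.458; 0.164 -0.35 -0.03 0 0 -0.458; 0.328 -0.7 -0.08 0 0 -0.916; 0.328 -0.7 -0.08 0 0 -0.916; 0.328 -0.7 -0.08 0 0 -0.916; 0.328 -0.7 -0.08 0 0 -0.916; 0.328 -0.7 -0.08 0 0 -0.916; 0.328 -0.7 -0.08 0 0 -0.916; 0.328 -0.7 -0.08 0 0 -0.916; 0.328 -0.7 -0.08 0 0 -0.916; 0.328 -0.7 -0.08 0 0 -0.916; 0.328 -0.7 -0.08 0 0 -0.916; 0.328 -0.7 -0.08 0 0 -0.916", grip=0.05, squeeze=10)

```text
time: 2.1
eef_pos: [0.5437, -0.1928, 0.1389]
tcp_rot: [-3.142, -0.0, 1.823]
wrist_force: [-0.0, 1.0, 0.2]
grip_width: 0.0442
```

Emit:
jog_arm(series="0 -0.001 -0.03 0 0 0; 0 -0.001 -0.06 0 0 0; 0 -0.001 -0.09 0 0 0; 0 -0.001 -0.111 0 0 0; 0 -0.001 -0.111 0 0 0; 0 -0.001 -0.111 0 0 0")

```text
time: 2.85
eef_pos: [0.5447, -0.195, 0.0288]
tcp_rot: [3.14, 0.001, 1.823]
wrist_force: [0.8, 0.4, 0.4]
grip_width: 0.044
```

Run:
```python
from h import *
d=snap('scene'); im=d['image']
cv2.imwrite('pics/s1.png',cv2.resize(cv2.cvtColor(im[120:280,250:450],cv2.COLOR_RGB2BGR),(750,600),interpolation=cv2.INTER_CUBIC))
s=get_state();print(s['eef_pos'],s['wrist_force'])
```

```text
[ 0.54492578 -0.19522385  0.02908368] [-0.43008189  0.23447185 -0.46644461]
```

View pics/s1.png

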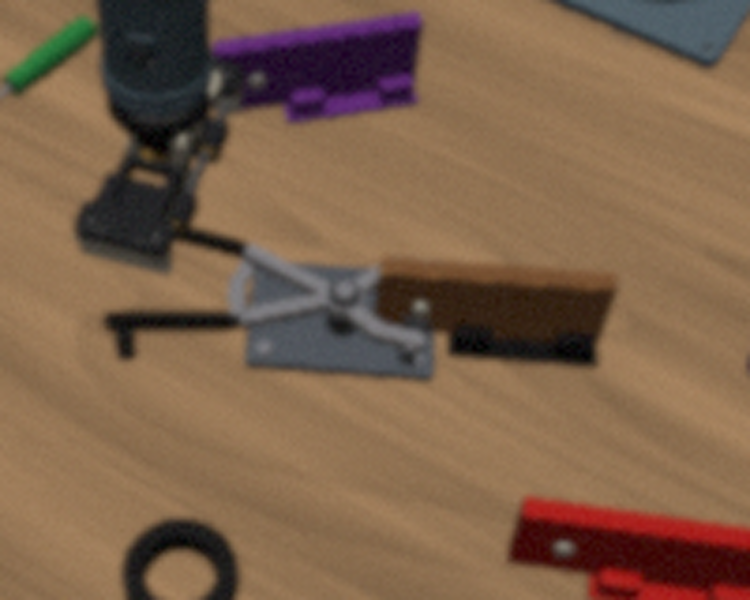

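Emit:
jog_arm(series="0 0 0 0 0 0; 0 0 0 0 0 0; 0 0 0 0 0 0; 0 0 0 0 0 0; 0 0 0 0 0 0; 0 0 0 0 0 0", grip=1, squeeze=15)

```text
time: 3.65
eef_pos: [0.5445, -0.1953, 0.0278]
tcp_rot: [3.141, 0.0, 1.822]
wrist_force: [2.3, 1.4, 0.3]
grip_width: 0.0122
```

Emit:
jog_arm(series="0.0031 0.0004 0 0 0 0.02; 0.0062 0.0009 0 0 0 0.04; 0.0093 0.0014 0 0 0 0.06; 0.0124 0.002 0 0 0 0.08; 0.0154 0.0026 0 0 0 0.1; 0.0154 0.0026 0 0 0 0.1; 0.0154 0.0026 0 0 0 0.1")

```text
time: 4.53
eef_pos: [0.5599, -0.1927, 0.0277]
tcp_rot: [3.141, 0.0, 1.922]
wrist_force: [0.1, -1.3, -0.1]
grip_width: 0.0119
```

Emit:
jog_arm(series="0.0015 0.0003 0 0 0 0.01; 0.0031 0.0007 0 0 0 0.02; 0.0031 0.0007 0 0 0 0.02; 0.0031 0.0007 0 0 0 0.02")

```text
time: 5.03
eef_pos: [0.5625, -0.192, 0.0276]
tcp_rot: [-3.141, 0.0, 1.942]
wrist_force: [-2.8, -3.6, 1.2]
grip_width: 0.012
```

```bash
cat > f.py <<'E'
from h import *
import sys
F=[];Pp=[]
for i in range(int(sys.argv[1])):
    eyes.read_camera('top'); s=get_state(); F.append(s['wrist_force']);Pp.append(s['eef_pos'])
F=np.array(F);p=np.mean(Pp,0);r=p[:2]-np.array([.5261,-.040]);t=np.array([-r[1],r[0]])/np.hypot(*r)
yaw=s['tcp_rot'][2]
print('t',s['time'],'p',p.round(4),'F',F.mean(0).round(2),'sd',F.std(0).round(2),'closing load',round(-F.mean(0)[:2]@t,2),'radial',round(F.mean(0)[:2]@r/np.hypot(*r),2),'ang',round(np.arctan2(r[1],r[0])-np.arctan2(-.1553,.0184),4),'yaw',round(yaw,3),'tq',s['wrist_torque'].round(2))
E
python3 f.py 5
```

```text
t 5.275 p [ 0.5625 -0.192   0.0277] F [-2.99 -3.27  1.12] sd [0.39 0.53 0.79] closing load 3.67 radial 2.48 ang 0.1171 yaw 1.942 tq [-0.66  0.52 -0.01]
```

Emit:
jog_arm(series="0.0015 0.0004 0 0 0 0.01; 0.003 0.0008 0 0 0 0.02; 0.003 0.0008 0 0 0 0.02; 0.003 0.0008 0 0 0 0.02")

```text
time: 5.78
eef_pos: [0.5655, -0.1913, 0.0276]
tcp_rot: [-3.141, 0.0, 1.962]
wrist_force: [-4.0, -3.3, 1.7]
grip_width: 0.0115
```

```bash
python3 f.py 3
```

```text
t 5.925 p [ 0.5655 -0.1913  0.0276] F [-3.17 -3.92  1.31] sd [0.05 0.43 0.11] closing load 4.05 radial 3.0 ang 0.1366 yaw 1.962 tq [-0.69  0.55 -0.05]
```

Emit:
jog_arm(series="0 0 0 0 0 0; 0.0015 0.0004 0 0 0 0.01; 0.003 0.0009 0 0 0 0.02; 0.003 0.0009 0 0 0 0.02; 0.003 0.0009 0 0 0 0.02", squeeze=40)

```text
time: 6.55
eef_pos: [0.5687, -0.1904, 0.0277]
tcp_rot: [3.141, 0.0, 1.982]
wrist_force: [-2.7, -3.3, 0.7]
grip_width: 0.0116
```

```bash
python3 f.py 3
```

```text
t 6.7 p [ 0.5687 -0.1904  0.0277] F [-1.81 -4.47  1.14] sd [0.13 0.13 0.21] closing load 2.96 radial 3.81 ang 0.1583 yaw 1.982 tq [-0.78  0.48 -0.02]
```

Emit:
jog_arm(series="0.0015 0.0004 0 0 0 0.01; 0.003 0.0009 0 0 0 0.02; 0.003 0.0009 0 0 0 0.02; 0.003 0.0009 0 0 0 0.02")

```text
time: 7.2
eef_pos: [0.5715, -0.1896, 0.0277]
tcp_rot: [-3.141, 0.0, 2.002]
wrist_force: [-2.7, -5.0, 0.5]
grip_width: 0.0116
```

```bash
python3 f.py 3
```

```text
t 7.35 p [ 0.5715 -0.1896  0.0277] F [-3.2  -4.4   0.45] sd [0.24 0.15 0.21] closing load 4.34 radial 3.28 ang 0.1769 yaw 2.002 tq [-0.85  0.54  0.02]
```

Emit:
jog_arm(series="0.0015 0.0005 0 0 0 0.01; 0.003 0.001 0 0 0 0.02; 0.003 0.001 0 0 0 0.02; 0.003 0.001 0 0 0 0.02")

```text
time: 7.85
eef_pos: [0.5743, -0.1887, 0.0277]
tcp_rot: [-3.141, 0.0, 2.022]
wrist_force: [-3.1, -4.9, 1.3]
grip_width: 0.0116
```

```bash
python3 f.py 3
```

```text
t 8.0 p [ 0.5743 -0.1887  0.0277] F [-4.24 -5.33  1.38] sd [0.66 0.58 0.26] closing load 5.68 radial 3.76 ang 0.1955 yaw 2.022 tq [-0.84  0.57 -0.08]
```

Emit:
jog_arm(series="0.0015 0.0005 0 0 0 0.01; 0.0015 0.0005 0 0 0 0.01; 0.0015 0.0005 0 0 0 0.01")

```text
time: 8.38
eef_pos: [0.5754, -0.1884, 0.0276]
tcp_rot: [-3.14, -0.0, 2.032]
wrist_force: [-4.7, -5.3, 0.9]
grip_width: 0.0119
```

```bash
python3 f.py 3
```

```text
t 8.525 p [ 0.5754 -0.1884  0.0276] F [-4.89 -6.45  1.94] sd [0.28 0.31 0.14] closing load 6.67 radial 4.58 ang 0.2029 yaw 2.032 tq [-1.01  0.79 -0.16]
```

Emit:
jog_arm(series="0.0015 0.0005 0 0 0 0.01; 0.0015 0.0005 0 0 0 0.01; 0.0015 0.0005 0 0 0 0.01")

```text
time: 8.9
eef_pos: [0.5768, -0.1879, 0.0275]
tcp_rot: [-3.14, -0.0, 2.042]
wrist_force: [-4.6, -6.1, 1.6]
grip_width: 0.0119
```

```bash
python3 f.py 3
```

```text
t 9.05 p [ 0.5768 -0.1879  0.0275] F [-5.19 -5.87  1.54] sd [0.72 0.44 0.44] closing load 6.81 radial 3.87 ang 0.212 yaw 2.042 tq [-1.13  0.84 -0.15]
```

Emit:
jog_arm(series="0.0015 0.0005 0 0 0 0.01; 0.0015 0.0005 0 0 0 0.01; 0.0015 0.0005 0 0 0 0.01")

```text
time: 9.43
eef_pos: [0.5781, -0.1875, 0.0275]
tcp_rot: [-3.14, -0.0, 2.051]
wrist_force: [-5.3, -6.8, 2.4]
grip_width: 0.0119
```

```bash
python3 f.py 3
```

```text
t 9.575 p [ 0.5781 -0.1875  0.0275] F [-5.38 -7.09  1.01] sd [0.55 0.32 0.64] closing load 7.43 radial 4.9 ang 0.2212 yaw 2.051 tq [-1.09  0.98 -0.13]
```

Emit:
jog_arm(series="0.0015 0.0005 0 0 0 0.01; 0.0015 0.0005 0 0 0 0.01; 0.0015 0.0005 0 0 0 0.01")

```text
time: 9.95
eef_pos: [0.5795, -0.187, 0.0274]
tcp_rot: [-3.14, -0.0, 2.061]
wrist_force: [-5.9, -8.0, 1.3]
grip_width: 0.0115
```

```bash
python3 f.py 3
```

```text
t 10.1 p [ 0.5795 -0.187   0.0274] F [-5.48 -6.85  1.16] sd [0.73 0.72 0.21] closing load 7.49 radial 4.57 ang 0.2304 yaw 2.061 tq [-1.17  1.   -0.12]
```

Emit:
jog_arm(series="0.0015 0.0005 0 0 0 0.01; 0.0015 0.0005 0 0 0 0.01; 0.0015 0.0005 0 0 0 0.01")

```text
time: 10.48
eef_pos: [0.5813, -0.1863, 0.0275]
tcp_rot: [-3.14, -0.0, 2.072]
wrist_force: [-5.3, -5.5, 2.2]
grip_width: 0.0116
```

```bash
python3 f.py 3
```

```text
t 10.625 p [ 0.5813 -0.1863  0.0275] F [-4.95 -5.62  1.72] sd [0.45 0.4  0.3 ] closing load 6.61 radial 3.51 ang 0.2428 yaw 2.071 tq [-1.03  0.79 -0.12]
```

Emit:
jog_arm(series="0.0008 0.0003 0 0 0 0.005; 0.0008 0.0003 0 0 0 0.005; 0.0008 0.0003 0 0 0 0.005")

```text
time: 11.0
eef_pos: [0.5819, -0.1861, 0.0275]
tcp_rot: [-3.14, -0.0, 2.077]
wrist_force: [-5.7, -5.9, 2.2]
grip_width: 0.0119
```

```bash
python3 f.py 3
```

```text
t 11.15 p [ 0.5819 -0.1861  0.0275] F [-5.76 -6.64  1.74] sd [0.66 0.69 0.48] closing load 7.75 radial 4.14 ang 0.2468 yaw 2.076 tq [-1.03  0.96 -0.12]
```

Emit:
jog_arm(series="0.0008 0.0003 0 0 0 0.005; 0.0008 0.0003 0 0 0 0.005; 0.0008 0.0003 0 0 0 0.005")

```text
time: 11.52
eef_pos: [0.5821, -0.186, 0.0273]
tcp_rot: [-3.139, -0.001, 2.081]
wrist_force: [-7.7, -7.6, 2.0]
grip_width: 0.0118
```

```bash
python3 f.py 3
```

```text
t 11.675 p [ 0.5821 -0.186   0.0273] F [-7.01 -7.9   1.95] sd [0.5  0.34 0.33] closing load 9.37 radial 4.86 ang 0.2486 yaw 2.081 tq [-1.22  1.2  -0.2 ]
```

Emit:
jog_arm(series="0.0008 0.0003 0 0 0 0; 0.0008 0.0003 0 0 0 0; 0.0008 0.0003 0 0 0 0")

```text
time: 12.05
eef_pos: [0.5823, -0.186, 0.0272]
tcp_rot: [-3.138, -0.001, 2.081]
wrist_force: [-8.4, -9.3, 2.2]
grip_width: 0.0116
```

```bash
python3 f.py 3
```

```text
t 12.2 p [ 0.5824 -0.186   0.0272] F [-8.33 -8.7   2.01] sd [0.57 0.26 0.46] closing load 10.9 radial 5.12 ang 0.25 yaw 2.082 tq [-1.4   1.42 -0.19]
```

Emit:
jog_arm(series="0.0008 0.0003 0 0 0 0; 0.0012 0.0004 0 0 0 0; 0.0012 0.0004 0 0 0 0; 0.0012 0.0004 0 0 0 0")

```text
time: 12.7
eef_pos: [0.5827, -0.1859, 0.027]
tcp_rot: [-3.136, -0.002, 2.082]
wrist_force: [-11.5, -9.8, 1.9]
grip_width: 0.0119
```

```bash
python3 f.py 4
```

```text
t 12.9 p [ 0.5827 -0.1859  0.027 ] F [-10.57 -10.42   1.91] sd [0.43 0.22 0.27] closing load 13.62 radial 5.9 ang 0.2519 yaw 2.082 tq [-1.64  1.84 -0.15]
```

Emit:
jog_arm(series="0.0007 0.0002 0 0 0 0; 0.0007 0.0002 0 0 0 0; 0.0007 0.0002 0 0 0 0")

```text
time: 13.28
eef_pos: [0.5828, -0.1858, 0.0268]
tcp_rot: [-3.135, -0.002, 2.082]
wrist_force: [-12.4, -10.5, 2.6]
grip_width: 0.0114
```

```bash
python3 f.py 4
python3 - <<'E'
from h import *
d=snap('scene'); im=d['image']
cv2.imwrite('pics/s2.png',cv2.resize(cv2.cvtColor(im[165:225,300:400],cv2.COLOR_RGB2BGR),(800,480),interpolation=cv2.INTER_CUBIC))
E
```

```text
t 13.475 p [ 0.5828 -0.1859  0.0268] F [-12.05 -10.95   1.99] sd [0.21 0.65 0.09] closing load 15.21 radial 5.84 ang 0.2531 yaw 2.082 tq [-1.79  2.06 -0.15]
```

View pics/s2.png

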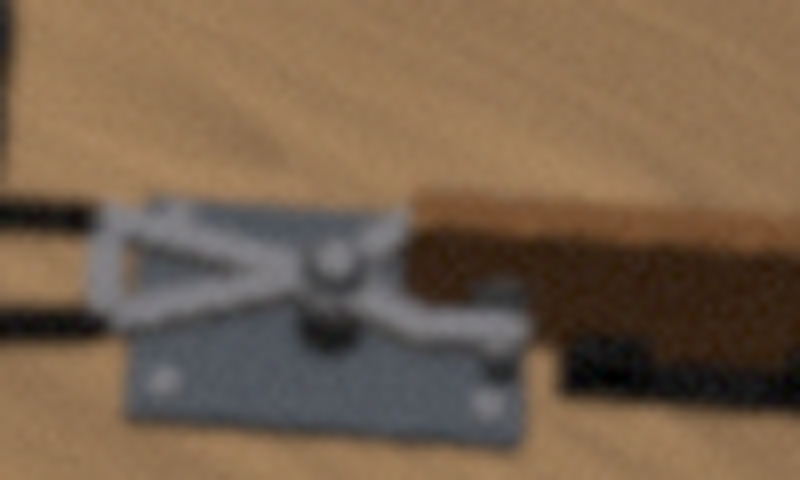

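Emit:
jog_arm(series="-0.0015 -0.0005 0 0 0 0; -0.003 -0.001 0 0 0 0; -0.0045 -0.0015 0 0 0 0; -0.0045 -0.0015 0 0 0 0; -0.0045 -0.0015 0 0 0 0")

```text
time: 14.15
eef_pos: [0.5817, -0.1861, 0.0277]
tcp_rot: [-3.141, 0.0, 2.081]
wrist_force: [-3.8, -3.8, 2.4]
grip_width: 0.0116
```

```bash
python3 f.py 3
```

```text
t 14.3 p [ 0.5817 -0.1861  0.0277] F [-3.74 -4.8   0.93] sd [0.19 0.38 0.2 ] closing load 5.2 radial 3.15 ang 0.2454 yaw 2.081 tq [-0.91  0.63 -0.22]
```

Emit:
jog_arm(series="-0.001 -0.0003 0 0 0 -0.004; -0.0018 -0.0006 0 0 0 -0.008; -0.0018 -0.0006 0 0 0 -0.008")

```text
time: 14.68
eef_pos: [0.5808, -0.1864, 0.0278]
tcp_rot: [3.14, 0.001, 2.074]
wrist_force: [0.2, -3.3, 0.9]
grip_width: 0.0119
```

```bash
python3 f.py 3
```

```text
t 14.825 p [ 0.5808 -0.1864  0.0278] F [ 1.17 -2.54  0.26] sd [0.37 0.34 0.31] closing load -0.21 radial 2.79 ang 0.2394 yaw 2.074 tq [-0.53 -0.2  -0.23]
```

Load has gone to about zero with the handle stopped: the ratchet is holding. Hand off now: open slightly, then lift.

Emit:
jog_arm(series="0 0 0 0 0 0; 0 0 0 0 0 0; 0 0 0 0 0 0; 0 0 0 0 0 0; 0 0 0 0 0 0", grip=0.44)

```text
time: 15.45
eef_pos: [0.5801, -0.1863, 0.0276]
tcp_rot: [-3.142, -0.0, 2.074]
wrist_force: [-0.2, -0.3, 0.1]
grip_width: 0.0262
```

Emit:
jog_arm(series="0 0 0.02 0 0 0; 0 0 0.05 0 0 0; 0 0 0.08 0 0 0; 0 0 0.1 0 0 0; 0 0 0.1 0 0 0; 0 0 0.1 0 0 0; 0 0 0.1 0 0 0; 0 0 0.1 0 0 0")

```text
time: 16.45
eef_pos: [0.5796, -0.1862, 0.1266]
tcp_rot: [-3.141, -0.001, 2.074]
wrist_force: [0.5, 0.2, -0.2]
grip_width: 0.026
```

```bash
python3 f.py 3
python3 - <<'E'
from h import *
d=snap('scene'); im=d['image']
cv2.imwrite('pics/s3.png',cv2.resize(cv2.cvtColor(im[120:240,260:420],cv2.COLOR_RGB2BGR),(800,600),interpolation=cv2.INTER_CUBIC))
E
```

```text
t 16.6 p [ 0.5798 -0.1863  0.127 ] F [-0.61 -0.62  0.76] sd [0.04 0.6  0.29] closing load 0.79 radial 0.37 ang 0.2341 yaw 2.074 tq [-0.05  0.04 -0.01]
```

View pics/s3.png

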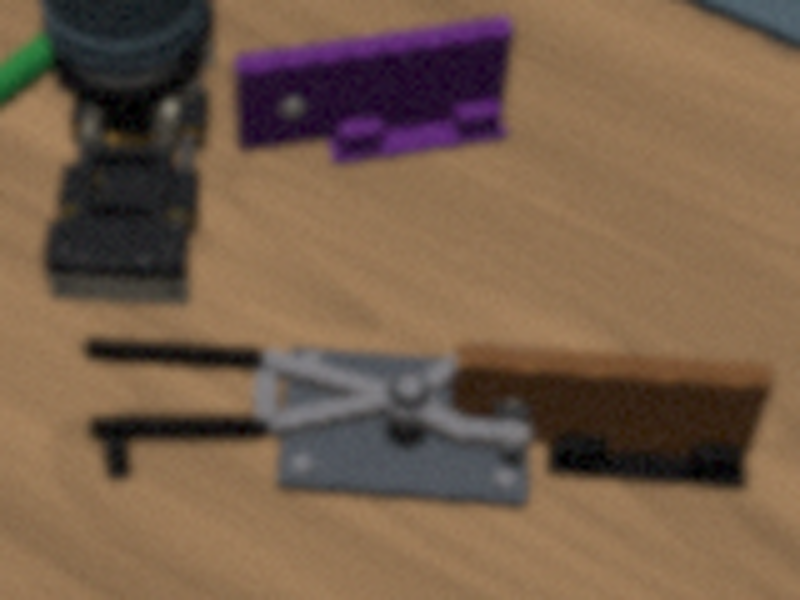

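Emit:
jog_arm(series="0 0 -0.03 0 0 0; 0 0 -0.06 0 0 0; 0 0 -0.09 0 0 0; 0 0 -0.1 0 0 0; 0 0 -0.1 0 0 0; 0 0 -0.1 0 0 0")

```text
time: 17.4
eef_pos: [0.581, -0.1869, 0.029]
tcp_rot: [3.14, 0.002, 2.074]
wrist_force: [0.0, 0.7, 0.4]
grip_width: 0.0257
```

Emit:
jog_arm(series="0 0 0 0 0 0; 0 0 0 0 0 0; 0 0 0 0 0 0; 0 0 0 0 0 0; 0 0 0 0 0 0", grip=1, squeeze=40)

```text
time: 18.02
eef_pos: [0.5807, -0.1867, 0.0282]
tcp_rot: [3.141, 0.001, 2.074]
wrist_force: [1.7, -0.8, 3.8]
grip_width: 0.0116
```

```bash
python3 f.py 3
```

```text
t 18.175 p [ 0.5806 -0.1867  0.0281] F [ 1.51 -0.36  4.08] sd [0.18 0.32 0.59] closing load -1.29 radial 0.86 ang 0.238 yaw 2.074 tq [-0.16 -0.21 -0.18]
```

Emit:
jog_arm(series="0 0 -0.002 0 0 0; 0 0 -0.004 0 0 0; 0 0 -0.004 0 0 0; 0 0 -0.004 0 0 0")

```text
time: 18.68
eef_pos: [0.5803, -0.188, 0.0243]
tcp_rot: [-3.141, 0.002, 2.073]
wrist_force: [-0.6, -4.6, 7.2]
grip_width: 0.0116
```

```bash
python3 f.py 3
```

```text
t 18.825 p [ 0.5803 -0.188   0.0243] F [-0.3  -4.82  6.45] sd [0.3  0.35 0.11] closing load 1.94 radial 4.42 ang 0.2332 yaw 2.073 tq [-0.63  0.23 -0.32]
```

```bash
cat > b.py <<'E'
from h import *
c=np.array([.5261,-.04]); ex=np.array([-.458,.889]); ey=np.array([-.889,-.458])
def bar(d,tag):
    P=pts(d); q=P[...,:2]-c; X=q@ex; Y=q@ey; H=P[...,2]
    D=d['image'].max(-1)<60
    for lo,hi in((-.11,-.085),(-.19,-.17)):
        for nm,a,b in(('free',-.005,.09),('fixed',-.06,-.012)):
            m=(X>lo)&(X<hi)&(Y>a)&(Y<b)&(H>.03)&(H<.075)&D
            if m.sum()>3: print(tag,lo,nm,m.sum(),'H',np.percentile(H[m],[20,50,80]).round(4),'Y',Y[m].mean().round(4))
E
python3 - <<'E'
from b import *
bar(load('scene'),'s3'); bar(load('top'),'top0')
d=snap('scene');bar(d,'now'); t=snap('top'); bar(t,'topnow')
a=cv2.resize(d['image'][130:220,260:380],(640,480),interpolation=cv2.INTER_CUBIC)
cv2.imwrite('pics/s4.png',cv2.cvtColor(a,cv2.COLOR_RGB2BGR))
E
```

```text
s3 -0.11 free 20 H [0.0495 0.0527 0.054 ] Y 0.0158
s3 -0.11 fixed 27 H [0.0489 0.0502 0.0533] Y -0.0326
s3 -0.19 free 19 H [0.0491 0.0521 0.0526] Y 0.0138
s3 -0.19 fixed 20 H [0.0402 0.0469 0.0522] Y -0.0402
top0 -0.11 free 43 H [0.0515 0.0539 0.0559] Y 0.0441
top0 -0.11 fixed 48 H [0.0501 0.0525 0.0555] Y -0.0275
top0 -0.19 free 20 H [0.0513 0.0531 0.0549] Y 0.0619
top0 -0.19 fixed 23 H [0.0506 0.0529 0.055 ] Y -0.0353
now -0.11 free 16 H [0.0466 0.0485 0.0502] Y 0.0155
now -0.11 fixed 26 H [0.0473 0.0497 0.0526] Y -0.0323
now -0.19 fixed 18 H [0.0408 0.0493 0.0528] Y -0.0404
topnow -0.11 free 35 H [0.0493 0.0516 0.0539] Y 0.0207
topnow -0.11 fixed 21 H [0.0517 0.0529 0.0547] Y -0.029
```

View pics/s4.png

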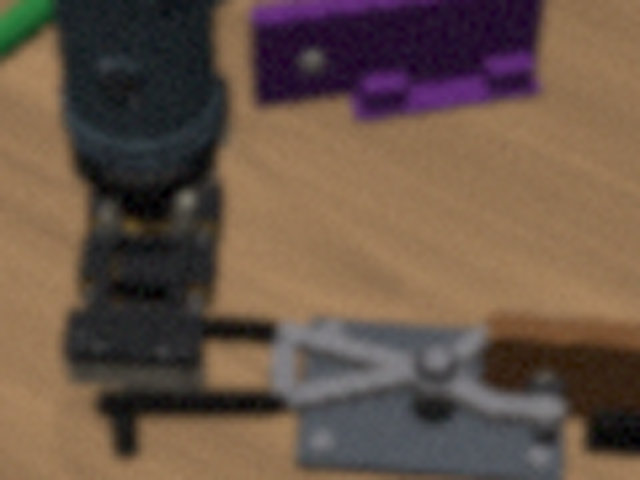

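Emit:
jog_arm(series="0 0 -0.002 0 0 0; 0 0 -0.0035 0 0 0; 0 0 -0.0035 0 0 0; 0 0 -0.0035 0 0 0")

```text
time: 19.42
eef_pos: [0.5808, -0.1886, 0.0214]
tcp_rot: [3.141, 0.004, 2.074]
wrist_force: [0.0, -5.1, 8.4]
grip_width: 0.0121
```

```bash
python3 f.py 3
```

```text
t 19.575 p [ 0.5808 -0.1886  0.0214] F [ 0.08 -5.22  8.63] sd [0.34 0.19 0.21] closing load 1.73 radial 4.93 ang 0.2351 yaw 2.074 tq [-0.81  0.29 -0.26]
```

Emit:
jog_arm(series="-0.0015 -0.0005 0 0 0 -0.01; -0.003 -0.0011 0 0 0 -0.02; -0.003 -0.0011 0 0 0 -0.02; -0.003 -0.0011 0 0 0 -0.02")

```text
time: 20.08
eef_pos: [0.5778, -0.1897, 0.0214]
tcp_rot: [3.141, 0.004, 2.053]
wrist_force: [0.2, -5.0, 8.2]
grip_width: 0.0121
```

```bash
python3 f.py 3
```

```text
t 20.225 p [ 0.5778 -0.1896  0.0214] F [-0.12 -5.72  8.47] sd [0.4  0.78 0.11] closing load 1.98 radial 5.36 ang 0.215 yaw 2.054 tq [-0.77  0.26 -0.29]
```

Emit:
jog_arm(series="-0.003 -0.001 0 0 0 -0.02; -0.006 -0.002 0 0 0 -0.04; -0.009 -0.0029 0 0 0 -0.06; -0.0121 -0.0037 0 0 0 -0.08; -0.0152 -0.0044 0 0 0 -0.1; -0.0183 -0.0051 0 0 0 -0.12; -0.0214 -0.0057 0 0 0 -0.14; -0.0245 -0.0063 0 0 0 -0.16; -0.0245 -0.0063 0 0 0 -0.16; -0.0245 -0.0063 0 0 0 -0.16")

```text
time: 21.48
eef_pos: [0.5535, -0.1959, 0.0214]
tcp_rot: [3.14, 0.004, 1.894]
wrist_force: [-0.2, -6.0, 8.9]
grip_width: 0.0116
```

```bash
python3 f.py 3
```

```text
t 21.625 p [ 0.5535 -0.1959  0.0214] F [ 0.38 -4.97  8.72] sd [0.49 0.28 0.49] closing load 0.48 radial 4.97 ang 0.0562 yaw 1.894 tq [-0.73  0.22 -0.2 ]
```

Emit:
jog_arm(series="-0.0031 -0.0005 0 0 0 -0.02; -0.0062 -0.001 0 0 0 -0.04; -0.0062 -0.001 0.003 0 0 -0.04; -0.0062 -0.001 0.006 0 0 -0.04; -0.0062 -0.001 0.007 0 0 -0.04; -0.0062 -0.001 0.007 0 0 -0.04")

```text
time: 22.38
eef_pos: [0.5464, -0.1953, 0.027]
tcp_rot: [-3.141, 0.001, 1.854]
wrist_force: [0.4, -4.9, 1.8]
grip_width: 0.0117
```

```bash
python3 f.py 3
```

```text
t 22.525 p [ 0.5465 -0.1953  0.027 ] F [-0.2  -4.71  1.37] sd [0.23 0.18 0.39] closing load 0.81 radial 4.65 ang 0.0125 yaw 1.854 tq [-1.16 -0.07 -0.21]
```

Emit:
jog_arm(series="0 0 0 0 0 0; 0 0 0 0 0 0; 0 0 0 0 0 0; 0 0 0 0 0 0; 0 0 0 0 0 0; 0 0 0 0 0 0", grip=0.05)

```text
time: 23.28
eef_pos: [0.5464, -0.1948, 0.0272]
tcp_rot: [3.142, -0.0, 1.854]
wrist_force: [0.2, 0.2, 0.4]
grip_width: 0.0448
```

Emit:
jog_arm(series="0 0 0.03 0 0 0; 0 0 0.07 0 0 0; 0 0 0.12 0 0 0; -0.05 -0.05 0.17 0 0 0; -0.1 -0.1 0.17 0 0 0; -0.15 -0.15 0.17 0 0 0; -0.15 -0.2 0.17 0 0 0; -0.15 -0.2 0.17 0 0 0; -0.15 -0.2 0.17 0 0 0; -0.15 -0.2 0.17 0 0 0; -0.15 -0.2 0.17 0 0 0")

```text
time: 24.65
eef_pos: [0.3972, -0.3932, 0.1971]
tcp_rot: [3.141, -0.001, 1.856]
wrist_force: [-0.9, -0.1, -0.0]
grip_width: 0.0441
```

Run:
```python
from b import *
d0=load('top'); 
d=snap('scene'); t=snap('top'); bar(t,'top'); bar(d,'scene'); print(get_state()['eef_pos'],get_state()['wrist_force'])
a=cv2.resize(d['image'][150:220,270:420],(800,373),interpolation=cv2.INTER_CUBIC)
b=cv2.resize(t['image'][165:265,240:400],(800,500),interpolation=cv2.INTER_CUBIC)[:,:]
cv2.imwrite('pics/f1.png',cv2.cvtColor(cv2.resize(np.vstack([a,b]),(733,600*800//800)),cv2.COLOR_RGB2BGR))
cv2.imwrite('pics/f2.png',cv2.cvtColor(t['image'],cv2.COLOR_RGB2BGR))
```

```text
top -0.11 free 43 H [0.0533 0.0547 0.0564] Y 0.0441
top -0.11 fixed 48 H [0.0506 0.0529 0.0549] Y -0.0275
top -0.19 free 20 H [0.0516 0.0548 0.0572] Y 0.0619
top -0.19 fixed 23 H [0.0501 0.0526 0.0549] Y -0.0353
scene -0.11 free 22 H [0.0476 0.0514 0.0552] Y 0.0391
scene -0.11 fixed 30 H [0.0468 0.0502 0.0518] Y -0.0324
scene -0.19 free 11 H [0.0496 0.0506 0.0521] Y 0.057
scene -0.19 fixed 19 H [0.0401 0.0475 0.0517] Y -0.0407
[ 0.39710438 -0.39360126  0.19722731] [-0.71223661  0.28929739 -0.15267738]
```

View pics/f1.png

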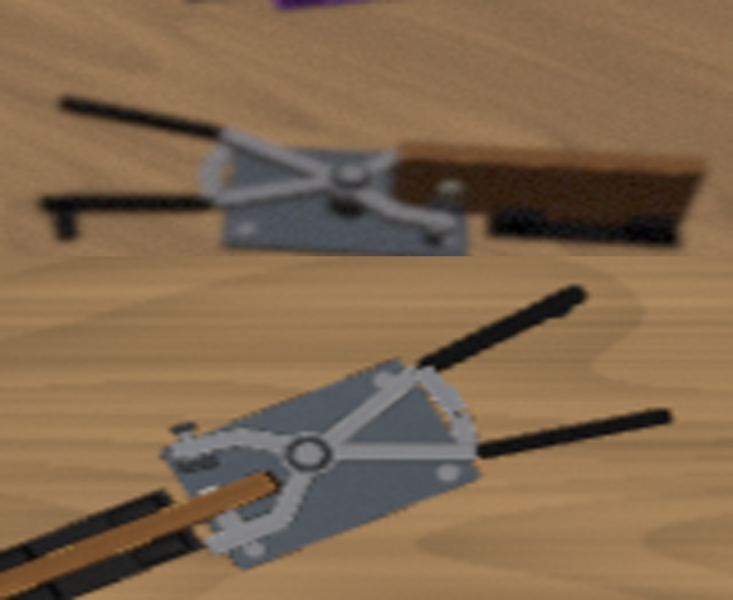

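View pics/f2.png

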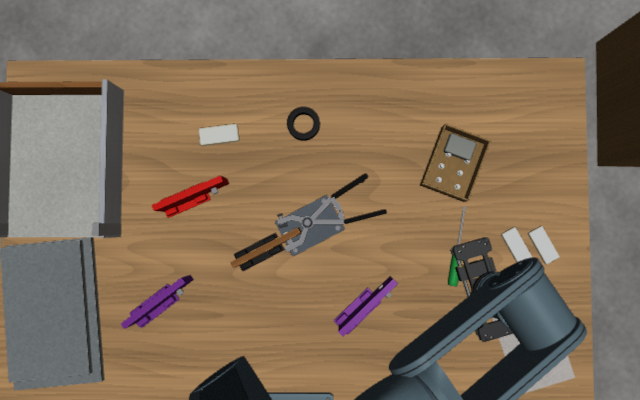

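Run:
```python
from b import *
t=load('top')
for nm in('pics/top0.png','pics/f2.png'):
    im=cv2.imread(nm)[...,::-1]; h=cv2.cvtColor(np.ascontiguousarray(im),cv2.COLOR_RGB2HSV)
    w=[]
    for v in range(222,245):
        for u in range(272,300):
            p=ray(t,u,v,.050)[:2]-c; X,Y=p@ex,p@ey
            if h[v,u,2]>165 and h[v,u,1]<50: w.append((u,v,X,Y))
    w=np.array(w); print(nm,len(w),w.mean(0).round(4) if len(w) else '', w[:,3].min().round(4),w[:,3].max().round(4))
    for v in range(224,242): print(' '.join('%3d'%im[v,u].astype(int)[2] for u in range(276,296)))
```

```text
pics/top0.png 3 [ 2.846667e+02  2.316667e+02  5.990000e-02 -4.400000e-03] -0.0055 -0.0033
 84  92  86  77  84  77  66  61  58  57  61  70  91  91  90  90  92  91  90  91
 84  83  71  59  63  57  56  55  55  58  52  61  92  90  90  90  90  91  91  90
 81  82  79  55  54  56  62  61  48  56  64  83  90  89  90  89  90  91  90  89
 83  83  78  64  54  52  61  77  82  83  86  90  90  90  89  88  89  90  90  80
 79  78  80  84  83  83  85  89  92  90  89  89  89  90  90  90  89  82  65  66
 75  75  76  85  91  91  92  91  91  91  91  91  91  90  90  90  84  69  51  49
 76  77  75  80  90  88  91  90  89  97 103  94  90  91  84  71  60  50  44  44
 81  82  80  86  94  90  90 100 134 161 139 102  85  69  59  48  45  43  43  43
 74  82  82  81  83  88  94 130 168 175 138  75  59  49  47  43  44  42  43  40
 63  81  81  79  85  92  96 122 140 118  82  50  46  43  42  44  44  45  45  46
 41  63  80  80  80  82  86  78  75  60  47  43  43  44  43  43  44  46  46  45
 32  54  81  81  76  64  58  49  45  44  44  42  43  42  44  46  45  45  50  46
 32  40  58  69  66  47  43  43  42  41  44  42  44  47  44  45  52  51  40  64
 29  47  58  51  50  45  42  41  41  44  46  46  45  45  52  54  41  67  81  85
 52  47  48  43  44  41  42  43  46  46  45  45  46  60  71  68  82  84  88  89
 49  43  44  42  44  45  43  45  45  45  45  42  48  91 116  98  82  90  89  90
 45  41  43  43  44  45  46  46  45  39  43  85 115 121 129 119  94  90  89  79
 42  42  44  45  44  45  44  38  40  48  67 107 128 129 129 126 106  69  76 106Traceback (most recent call last):
  File "<stdin>", line 10, in <module>
IndexError: too many indices for array: array is 1-dimensional, but 2 were indexed
```

Run:
```python
from b import *
im=cv2.imread('pics/f2.png')[...,::-1]
for v in range(228,237): print(' '.join('%3d'%im[v,u].astype(int)[2] for u in range(276,296)))
s1=cv2.imread('pics/scene0.png')[...,::-1].astype(int); d=load('scene'); s2=d['image'].astype(int)
for s in(s1,s2):
    print()
    for v in range(178,204,1): print(v,' '.join('%3d'%s[v,u,2] for u in range(346,372)))
```

```text
82  82  84  91  86  89  89  93  96  95  96  93  94  94  94  94  94  83  67  70
 79  77  80  88  95  96  95  95  95  94  94  95  94  95  95  94  90  71  53  52
 80  80  81  85  94  94  94  94  95  94  95  96  95  95  90  74  62  53  48  45
 84  85  84  91  96  94  94  94  95  94 101 103  82  72  62  54  47  45  47  45
 77  86  86  85  87  95  93  93 107 141 147  89  58  52  47  46  47  45  45  45
 67  85  86  84  88  97  93 120 144 114  93  57  47  45  45  44  46  45  46  47
 45  68  85  85  83  88  89  84  90  64  46  47  46  46  46  45  46  48  46  48
 33  54  86  85  78  66  61  51  47  45  45  44  45  46  46  47  48  48  52  50
 35  42  63  71  70  52  44  46  45  45  46  46  50  47  47  48  54  52  44  67

178  81  81  79  83  83  82  81  79  82  83  84  82  83  84  78  83  77  77  77  82  75  80  76  75  75  73
179  82  80  80  78  82  79  84  82  84  85  84  82  84  82  83  83  81  79  80  78  81  77  76  78  79  75
180  78  79  80  80  81  82  79  83  84  82  84  79  85  83  83  81  82  82  83  78  83  80  77  81  77  81
181  82  84  82  79  80  79  81  82  82  84  83  81  84 
[... 4536 characters left out ...]
  22  15  21  17  18  20  17  18  16  22  17  10  16
198  89  87  83  71  53  29  21  16  13  12  18   8  15  15  24  27  28  26  18   9  21  15  18   9  16  16
199  89  91  82  76  52  29  27  22  23  14   7  20  21  24  42  58  57  52  37  18  16  22  16  21  16  24
200  91  92  85  69  50  19  26  17  23  15  14  17  16  37  61  80  84  70  47  28  12  18  15  16   4  15
201  97  96  87  68  49  25  21  16  13  14  23  11  25  44  66  77  78  70  50  33  20  15  20  17  21  25
202 114 104  90  70  46  28  15  18  19  19  17  20  20  33  58  63  62  52  42  20  22  17  17  18  20  15
203 122 116 105  82  54  33  24  21  19  23  17  24  28  35  44  39  48  35  35  23  21  19  17  18  17  18
```

```bash
python3 -c "
from h import *
print(ticket.close_job(), get_state()['time'])"
```

```text
the job is handed in; nothing more can be done
the job is handed in; nothing more can be done
```

I pressed the fixing home, let the ratchet hold the pliers shut on their own, freed it, and left the pliers open. The job is handed in; no verdict was reported.

**Closing:** I gripped the free handle at its grip point and closed it to about 0.25 rad. There the force climbed steeply, and I stopped at about 15 N at the grip (about 16 N counting the twist of the gripper). That is inside the 14 to 17 N for firmly home and well under the 24 N that crushes the fixing.

**Hand off:** I eased back until the load was near zero, opened the fingers and lifted clear. The picture showed the handles still shut, held by the ratchet alone.

**Releasing:** I pressed the handle down about 7 mm at about 8.6 N and opened it to about 0.05 rad while it was down. Then I let it up and released it at about 0.01 rad, and the spring took it the rest of the way.

**Last checks (at about 25 s of the 64 s):**
- The free handle's measured position matched its start exactly, and its height matched within about 2 mm, so I see no sign of a bend.
- The white fixing moved in by about 1 to 1.5 pixels, roughly 3 mm, and only about the head's thickness now shows. The image is too coarse to prove the last millimetre, so "home" rests mainly on the steep force climb.
- The other things on the bench look where they were. At the end the arm hides part of the screwdriver and the sheet beside it in the top view.

**Disagreed:** the downward force read 1 to 4 N higher than the depth of press suggested. I went by depth, and it stayed below the 10 N / 13 mm bending limit.

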